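Load the orbital shaker with culture jars, clamp the hold-down bar, start it

TASK

Load the shaker: stand every loose culture jar upright in a nest of the blue plate, lift the hold-down bar off its hooks and lay it over the jars with both ends fully down in their seats, then push both red clamp levers over centre until they snap home and the pads clamp the bar. Only when both clamps are locked, press the green start button all the way down and let it go. Leave the flask and the timer where they are.

Things in the scene. Friction and masses are not known exactly. Their poses are not given: they have to be found in the camera images.
- shaker: low white orbital shaker, fixed; origin on the bench top under the middle nest; x away from its front, y to its left, z up ('shaker' numbers below are mm in this frame). Base x -125..112, y -180..180, to z 40; grey control pod x -125..-40, y -226..-174, to z 46; blue plate x -43..43, y -119..119, to z 88, with three round nests in a row along y
- nest_1 (a point): floor centre of the nest at shaker y -76, z 58; a jar's origin comes here. Each nest is a pocket 69 mm wide, 30 mm deep, rim at z 88 with a 2 mm chamfer
- nest_2 (a point): floor centre of the middle nest, shaker y 0, z 58
- nest_3 (a point): floor centre of the nest at shaker y 76, z 58
- jar_1: culture jar: clear round jar 63 mm wide with a pale screw cap 67 mm wide from 76 to 95 mm above its base, 95 mm tall, 165 g, upright on the bench; origin at the centre of its base, z up; grasp it round the cap. One to the right of the shaker stands near the side wall (wall and outlet at world y -0.43): close the fingers along x there. May be absent (None)
- jar_2: culture jar: clear round jar 63 mm wide with a pale screw cap 67 mm wide from 76 to 95 mm above its base, 95 mm tall, 165 g, upright on the bench; origin at the centre of its base, z up; grasp it round the cap. One to the right of the shaker stands near the side wall (wall and outlet at world y -0.43): close the fingers along x there. May be absent (None)
- jar_3: culture jar: clear round jar 63 mm wide with a pale screw cap 67 mm wide from 76 to 95 mm above its base, 95 mm tall, 165 g, upright on the bench; origin at the centre of its base, z up; grasp it round the cap. One to the right of the shaker stands near the side wall (wall and outlet at world y -0.43): close the fingers along x there. May be absent (None)
- hold_down: hold-down bar: aluminium flat with a rubber strip below, 340 mm long (y), 30 wide (x), 12 thick, 280 to 460 g; origin at the centre of its underside. On top a bail handle of 10 mm round steel: uprights at y 55 and -55, level grip 64 mm above the underside. Hangs at first by that grip on the two hooks, parallel to the row of nests. Seated: origin at shaker 0, 0, 154.5, either way round
- hold_down_grip (a point): middle of the bail's level grip; 75 mm of it is free between the hooks. Pinch it from above across its 10 mm (fingers closing along the bar's x). To unhook: lift 20 to 38 mm (27 is good; higher, the bar strikes the hooks from below), draw 35 to 50 mm to the shaker's front (-x), then raise
- seat_left (a point): centre of the floor of the left bar seat, on top of the left end post (40 mm wide), shaker 0, 150, 154.5. Steel cheeks 35 mm apart in x and an end stop at y 173.5 guide the bar; their flared tops reach z 174. The toggle clamp stands behind it on the same post
- hook_left (a point): top of the rod in the valley of the left hook, shaker -90, 42, 120. The 8 mm rod stands up at x -64 (to z 129), runs forward and down to the valley, then rises to its free front end at x -113, top z 137
- clamp_left_lever (a joint): angle (rad) between red lever and arm of the left toggle clamp: about 0 as found, open (arm upright, lever sloping up and back at 57 deg); grows as the lever is pushed over; at 2.5 the pad meets a seated bar, 2.70 is dead centre (before it the pad's spring pushes the lever back), 2.78 home on the stop, bar clamped. Under 12 N at the grip. Let go half way it stays or sinks till the pad touches
- clamp_left_grip (a point): on the axis of the red grip (17 mm thick, ends 23 mm further out) of the left lever, 75 mm from its pin. Shaker y 150; as the lever closes it goes through x, z = 95, 252 (open); 106, 249; 116, 245; 125, 240; 132, 235; 137, 230; 140, 223; 142, 213; 142, 193 (home, sloping 8 deg down)
- clamp_left_pad: sprung rubber pad, 18 mm wide, at the free end of the left clamp arm; with the lever home it presses on the bar's end with about 7 N. Origin on the arm's axis 55 mm from the arm's pin, the pad's face 36 mm below it. Open, the arm stands upright at shaker x 45..65, up to z 265, the pad pointing forward to x 20
- seat_right (a point): centre of the floor of the right bar seat, on top of the right end post (40 mm wide), shaker 0, -150, 154.5. Steel cheeks 35 mm apart in x and an end stop at y -173.5 guide the bar; their flared tops reach z 174. The toggle clamp stands behind it on the same post
- hook_right (a point): top of the rod in the valley of the right hook, shaker -90, -42, 120. The 8 mm rod stands up at x -64 (to z 129), runs forward and down to the valley, then rises to its free front end at x -113, top z 137
- clamp_right_lever (a joint): angle (rad) between red lever and arm of the right toggle clamp: about 0 as found, open (arm upright, lever sloping up and back at 57 deg); grows as the lever is pushed over; at 2.5 the pad meets a seated bar, 2.70 is dead centre (before it the pad's spring pushes the lever back), 2.78 home on the stop, bar clamped. Under 12 N at the grip. Let go half way it stays or sinks till the pad touches
- clamp_right_grip (a point): on the axis of the red grip (17 mm thick, ends 23 mm further out) of the right lever, 75 mm from its pin. Shaker y -150; as the lever closes it goes through x, z = 95, 252 (open); 106, 249; 116, 245; 125, 240; 132, 235; 137, 230; 140, 223; 142, 213; 142, 193 (home, sloping 8 deg down)
- clamp_right_pad: sprung rubber pad, 18 mm wide, at the free end of the right clamp arm; with the lever home it presses on the bar's end with about 7 N. Origin on the arm's axis 55 mm from the arm's pin, the pad's face 36 mm below it. Open, the arm stands upright at shaker x 45..65, up to z 265, the pad pointing forward to x 20
- start_button (a joint): round green push button, 26 mm wide, on top of the grey control pod; reads 0 to 0.006 m (fully down, 5 N), springs back
- start_button_top (a point): centre of the top face of the green start button when up, shaker -98, -200, 68; it moves down with the button
- flask: bystander, to be left alone: 100 ml conical flask under a foil cap, 62 mm wide, 108 mm tall, origin at the centre of its base
- timer_box: bystander, to be left alone: white kitchen-type timer lying flat, 58x62x16 mm, origin at the centre of its underside

How it is judged:
By the outcome, as a careful person would: the job done as asked, in the order asked, and still so for the second after the job is handed in, with the robot touching nothing.
Of jar_1, jar_2, jar_3 only 2 to 3 are there at a start; the rules pass over those that are not, and their reading is None.
At some moment in a run one of jar_1, jar_2, jar_3 may be knocked a few centimetres aside while the robot is not near it.
It also fails if it takes over 200 s, if anything falls off the work surface, if the arm or the gripper's body presses on something with over 40 N, if the wrist force passes 120 N, or if a joint passes its speed limit or range.

ROBOT

A 6-joint arm with a two-finger parallel gripper is mounted at the origin on a cart in front of the work surface, level with it; the furniture and walls round the work are solid. World frame = base frame: x ahead of the robot, y to its left, z up, the work surface at z = 0. Lengths are in m, angles in rad, forces in N, time in s.
With the tool pointing down it reaches from about 0.35 to 0.8 m from the base axis. Payload 7.3 kg.
Tool frame: the origin (TCP) lies between the finger pads; the fingertips stand 25 mm ahead of it and the grasp point (between the pads) lies 6 mm ahead of it (r.tip_extent is the distance from the TCP to the fingertips, in m); z points along the fingers, y is the direction in which the jaws open and shut (so a half turn about z gives the same grasp; the last joint's range is limited). The gripper opens to 85 mm and grips with 20 to 120 N. Pads are 22 mm wide; open, the fingers measure 114 mm over their backs; the gripper's body (76 mm by 85 mm) begins 54 mm behind the grasp point. The pads swing forward as they close: fully open they stand 13 mm farther back than shut.
Start: joints at [-0.146, 0.342, 1.524, -0, 1.275, -0.146], TCP at [0.525, 0, 0.256] pointing down, gripper open.
Joint ranges: [-2.53, 2.53], [-0.77, 2.02], [0.04, 2.7], [-1, 4.14], [0.28, 2.66], [-3.11, 3.11]. Speed limits (rad/s): [2.57, 2.57, 3.14, 3.14, 3.14, 3.14].

INTERFACE

Orientations are given as a unit quaternion [x, y, z, w].
In Python, from workcell import r, command_gripper, optics gives the robot as it stands. The module is installed in compiled form; this text tells all that it offers. Calls block until the motion is done:
- r.reach(position, orientation): joint-space move of the TCP to a pose.
- r.move_straight(position, orientation=None, speed=0.15, max_force=None): straight line of the TCP; orientation=None keeps the orientation; speed is the mean speed in m/s. With max_force (N) it stops when the force on the tool has changed by that much, and returns True; else False.
- r.movej(angles): joint-space move.
- command_gripper(opening, force=None): finger opening in m; force is the grip in N (None keeps the last); returns when the fingers have stopped.
- r.hold(seconds).
- r.solve_ik(position, orientation): joint angles nearest the present ones, or None.
- r.read_state(): the state.
- optics.get_image(name): name is "scene" or "side" or "wrist"; returns (picture, depth): 400x640x3 uint8, red, green, blue; 400x640 float32, m along the optical axis (not along the pixel's ray), 0 where there is no reading.
- optics.camera_model(name): a dict with "K" (3x3 intrinsics, pixels), "R" (3x3) and "t" (3): a world point X has camera coordinates R X + t; the wrist camera has in their place "tool_from_camera" (4x4, takes a point from camera to tool coordinates, whose origin is the TCP and whose axes are the flange's). Camera axes: x right, y down, z forward; pixel columns grow to the right and rows downward; lengths in m; the calibration is good to about 2 mm. A picture is of the moment at which its call begins: read the wrist's pose just before it. camera_model takes no time and is no camera call.
A pose or a line that the arm cannot do raises r.PlanningError and nothing moves.
- r.finish_job(): hands the job in, once; it reports no verdict.
The state is a dict: "time_s": time; "joint_positions": joint angles; "dq": joint speeds; "tau": joint torques, N m; "eef_pos": TCP position; "eef_rot": TCP orientation; "contact_force": force on the tool from outside, world axes, zero at the start; "torque": the same for the moment, N m; "grip_width": finger opening in m.
Only numpy, scipy, OpenCV 4.12 (cv2) and the standard library are available. Lean on these libraries where they do the work, as an engineer would, in place of code of your own. Each camera call takes 0.05 s, during which the arm holds its last target.

## Working session

There is one attempt and no reset: what is moved stays moved. The work goes in short steps, each a Python script; the robot and the scene stay as the last script left them, time stands still between calls to the robot, and variables do not carry over. Pictures are saved under pics/ and viewed, and the job is handed in when it is done.

```bash
mkdir -p pics; ls
python3 - <<'E'
from workcell import r, command_gripper, optics
import cv2, numpy as np
for n in ["scene","side","wrist"]:
    im,d=optics.get_image(n); cv2.imwrite(f"pics/a_{n}.png",im[:,:,::-1]); np.save(f"pics/a_{n}_d.npy",d)
    m=optics.camera_model(n); print(n,{k:np.round(v,4).tolist() for k,v in m.items()})
s=r.read_state(); print(s)
E
```

```text
pics
scene {'K': [[407.7945, 0.0, 325.1349], [0.0, 407.7945, 196.7852], [0.0, 0.0, 1.0]], 'R': [[-0.8135, -0.5815, 0.0046], [-0.3547, 0.4899, -0.7964], [0.4608, -0.6495, -0.6048]], 't': [0.4602, 0.2938, 1.2872]}
side {'K': [[395.8827, 0.0, 319.3249], [0.0, 395.8827, 197.1687], [0.0, 0.0, 1.0]], 'R': [[0.8285, -0.5598, -0.0115], [-0.3616, -0.5192, -0.7744], [0.4276, 0.6458, -0.6326]], 't': [-0.3801, 0.3323, 0.9467]}
wrist {'K': [[313.5252, 0.0, 317.7916], [0.0, 313.5252, 195.3271], [0.0, 0.0, 1.0]], 'tool_from_camera': [[0.0005, -0.9488, -0.316, 0.0802], [1.0, 0.0002, 0.001, -0.0004], [-0.0009, -0.316, 0.9488, -0.1176], [0.0, 0.0, 0.0, 1.0]]}
{'time_s': 0.15, 'joint_positions': array([-1.46001053e-01,  3.42555123e-01,  1.52476399e+00,  3.01525714e-05,
        1.27541449e+00, -1.46014171e-01]), 'dq': array([-0.00056996, -0.00206489, -0.00324433, -0.00067497,  0.00280999,
        0.00034613]), 'tau': array([ 1.24654900e-03, -4.33907533e+01, -2.46148127e+01, -9.02174702e-05,
        5.71925848e-03,  3.60333468e-05]), 'eef_pos': array([5.24740059e-01, 6.83411017e-05, 2.55801250e-01]), 'eef_rot': array([ 7.07105137e-01,  7.07108195e-01, -3.28833006e-04, -4.66386803e-04]), 'contact_force': array([-0.2956784 , -1.15627787, -0.27923242]), 'torque': array([-0.00988914,  0.06337279,  0.02938912]), 'grip_width': 0.0854541220671225}
```

View pics/a_scene.png

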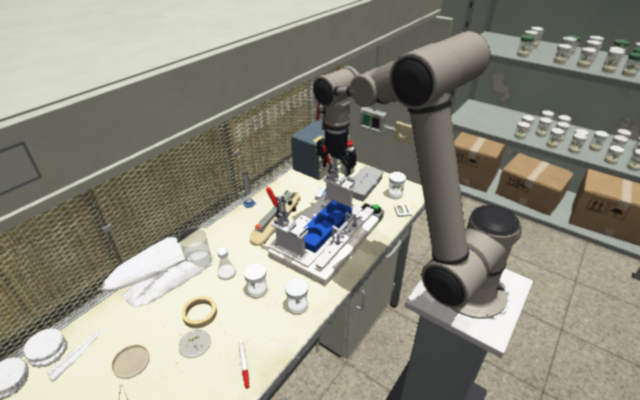

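View pics/a_side.png

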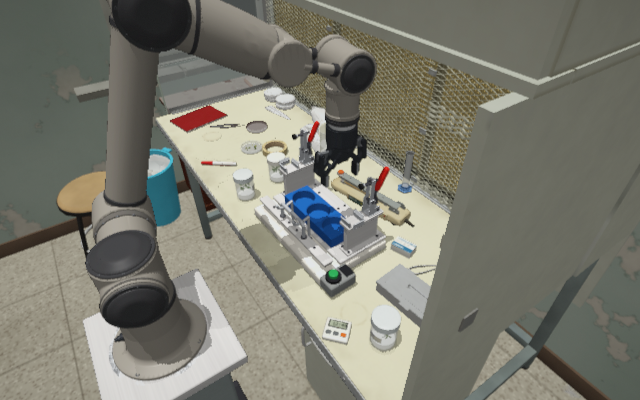

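View pics/a_wrist.png

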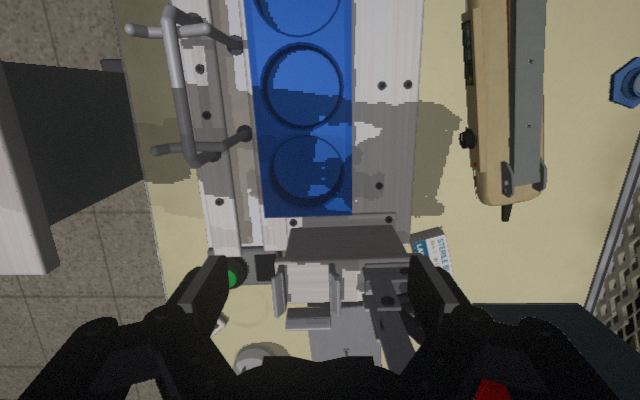

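```bash
cat > h.py <<'E'
from workcell import r, command_gripper, optics
import cv2, numpy as np
from scipy.spatial.transform import Rotation as Ro
def cam(n, s=None):
    m=optics.camera_model(n)
    if n=="wrist":
        s=s or r.read_state()
        R=Ro.from_quat(s["eef_rot"]).as_matrix(); T=m["tool_from_camera"]
        return m["K"], R@T[:3,:3], R@T[:3,3]+s["eef_pos"]   # K, world_from_cam R, origin
    return m["K"], m["R"].T, -m["R"].T@m["t"]
def snap(n,name):
    c=cam(n); im,d=optics.get_image(n); cv2.imwrite(f"pics/{name}.png",im[:,:,::-1]); np.savez(f"pics/{name}.npz",im=im,d=d,K=c[0],R=c[1],o=c[2])
    return im,d,c
def load(name):
    z=np.load(f"pics/{name}.npz"); return z["im"],z["d"],(z["K"],z["R"],z["o"])
def ray(c,uv):
    K,R,o=c; uv=np.atleast_2d(uv).astype(float)
    p=np.c_[(uv[:,0]-K[0,2])/K[0,0],(uv[:,1]-K[1,2])/K[1,1],np.ones(len(uv))]
    return p@R.T
def onplane(c,uv,z):
    d=ray(c,uv); return c[2]+d*((z-c[2][2])/d[:,2])[:,None]
def proj(c,X):
    K,R,o=c; p=(np.atleast_2d(X)-o)@R; return np.c_[K[0,0]*p[:,0]/p[:,2]+K[0,2],K[1,1]*p[:,1]/p[:,2]+K[1,2]]
def cloud(c,d):
    v,u=np.mgrid[0:d.shape[0],0:d.shape[1]]; X=c[2]+ray(c,np.c_[u.ravel(),v.ravel()])*d.ravel()[:,None]
    return X.reshape(*d.shape,3)
def down(yaw): # jaw (tool y) direction at angle yaw from world x ; yaw=0 -> start orientation
    return (Ro.from_euler('z',yaw)*Ro.from_quat([0.70710678,0.70710678,0,0])).as_quat()
def hsv(im): return cv2.cvtColor(im,cv2.COLOR_RGB2HSV)
def st(): 
    s=r.read_state(); print("t",round(s["time_s"],2),"p",np.round(s["eef_pos"],4),"F",np.round(s["contact_force"],1),"w",round(s["grip_width"],4)); return s
E
python3 - <<'E'
from h import *
for n in ["scene","side"]:
    im,d,c=snap(n,"b_"+n)
    H=hsv(im); X=cloud(c,d)
    for nm,m in [("blue",(H[...,0]>105)&(H[...,0]<128)&(H[...,1]>180)&(H[...,2]>60)),("green",(H[...,0]>50)&(H[...,0]<80)&(H[...,1]>140)&(H[...,2]>60))]:
        k,l,stt,ce=cv2.connectedComponentsWithStats(m.astype(np.uint8))
        for i in range(1,k):
            if stt[i,4]>15:
                q=X[(l==i)&(d>0)]; print(n,nm,stt[i],np.round(ce[i],1),np.round(np.median(q,0),3) if len(q) else None)
    # caps: points with height .09-.1
    m=((X[...,2]>.085)&(X[...,2]<.105)&(d>0)&(H[...,1]<40)&(H[...,2]>150)).astype(np.uint8)
    k,l,stt,ce=cv2.connectedComponentsWithStats(m)
    for i in range(1,k):
        if stt[i,4]>60:
            q=X[l==i]; print(n,"cap",stt[i],np.round(ce[i],1),np.round(np.median(q,0),3),np.round(onplane(c,ce[i],.095),3))
E
```

```text
scene blue [ 305  201   45   50 1037] [324.5 224.4] [0.511 0.076 0.078]
scene green [373 206   6   4  19] [375.6 207.3] [ 0.414 -0.11   0.068]
scene cap [389 172  17  10 140] [397.5 176.7] [ 0.427 -0.299  0.096] [[ 0.427 -0.3    0.095]]
scene cap [180 231  29  22 201] [195.6 242.8] [0.772 0.423 0.095] [[0.779 0.421 0.095]]
scene cap [244 263  22  18 317] [254.6 271.4] [0.538 0.4   0.096] [[0.539 0.4   0.095]]
scene cap [286 278  22  19 340] [296.5 286.9] [0.4   0.373 0.096] [[0.401 0.373 0.095]]
side blue [ 285  186   58   61 1679] [317.5 214.5] [0.51  0.089 0.075]
side green [328 270  10   9  78] [332.8 274. ] [ 0.417 -0.124  0.065]
side cap [267 152  19  11 151] [275.4 156.9] [0.541 0.393 0.093] [[0.54  0.391 0.095]]
side cap [233 169  20  12 186] [242.3 174.2] [0.403 0.366 0.093] [[0.402 0.363 0.095]]
side cap [371 305  30  26 590] [385.9 317.4] [ 0.429 -0.308  0.093] [[ 0.428 -0.309  0.095]]
```

Run:
```python
from h import *
r.reach([0.46,0.14,0.42],down(0)); st()
snap("wrist","c1")
```

```text
t 1.15 p [0.4601 0.1395 0.4187] F [0.5 0.5 0.2] w 0.0856
```

View pics/c1.png

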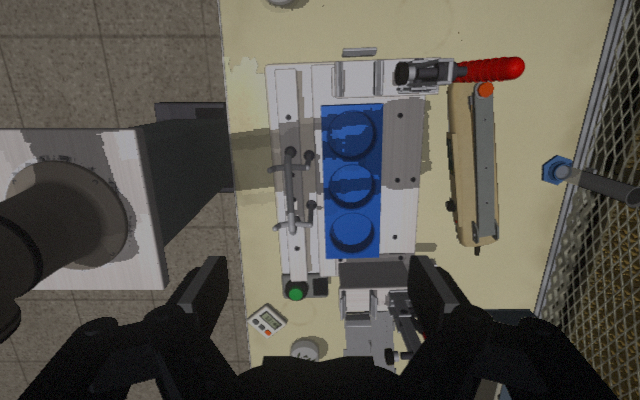

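Run:
```python
from h import *
im,d,c=load("c1"); H=hsv(im); X=cloud(c,d)
m=(H[...,0]>105)&(H[...,0]<128)&(H[...,1]>150)
m=m&(X[...,0]>.4)&(X[...,0]<.6)&(X[...,1]>-.1)&(X[...,1]<.25)
# fill top surface: hull of top pts
top=m&(np.abs(X[...,2]-.088)<.004)
print("top z med",np.median(X[top][:,2]),top.sum())
P=onplane(c,np.argwhere(top)[:,::-1],.088)[:,:2].astype(np.float32)
rc=cv2.minAreaRect(P*1000); print("plate rect mm",rc)
g=(H[...,0]>50)&(H[...,0]<80)&(H[...,1]>120)&(X[...,2]>.04)&(X[...,1]<0)
uv=np.argwhere(g)[:,::-1]; print("btn",len(uv),uv.mean(0),onplane(c,uv.mean(0),.067), np.median(X[g],0))
r_=cv2.minAreaRect((onplane(c,uv,.068)[:,:2]*1000).astype(np.float32)); print(r_)
B=np.array(rc[0])/1000; 
bt=np.array(r_[0])/1000-B; print("yaw from button",np.degrees(np.arctan2(bt[1],bt[0])-np.arctan2(-200,-98)), np.linalg.norm(bt), np.hypot(.098,.2))
# nest holes: dark/floor pixels
fl=m&(X[...,2]<.07)&(X[...,2]>.05)
k,l,s,ce=cv2.connectedComponentsWithStats(fl.astype(np.uint8))
for i in range(1,k):
    if s[i,4]>100: 
        q=X[l==i]; print("floor",s[i],np.round(np.median(q,0),4),np.round((q.max(0)+q.min(0))/2,4))
# handle grip points
hg=(X[...,2]>.155)&(X[...,2]<.19)&(X[...,0]>.35)&(X[...,0]<.5)&(X[...,1]<.2)&(X[...,1]>-.05)
print("grip",hg.sum(),np.round(np.median(X[hg],0),4),np.round(X[hg].min(0),3),np.round(X[hg].max(0),3))
```

```text
top z med 0.08800400898868893 3925
plate rect mm ((510.5520935058594, 82.92744445800781), (84.56439971923828, 237.67678833007812), 2.141608953475952)
btn 138 [289.72463768 293.15942029] [[ 0.41013879 -0.11853465  0.067     ]] [ 0.41958319 -0.11888534  0.06775575]
((204.30335998535156, -89.57080841064453), (41.94889450073242, 459.200927734375), 84.72820281982422)
yaw from button -34.50424068279498 0.3514881705344471 0.2227195545972558
floor [ 328  112   46   46 1633] [0.5088 0.1578 0.0582] [0.5084 0.157  0.0622]
floor [ 329  165   44   40 1325] [0.5122 0.079  0.0582] [0.5107 0.0793 0.0628]
floor [ 330  213   42   34 1016] [0.5154 0.0011 0.0582] [0.5138 0.0011 0.0626]
grip 12 [ 0.4947 -0.0495  0.1599] [ 0.49  -0.05   0.155] [ 0.5   -0.048  0.173]
```

```bash
cat >> h.py <<'E'
def nests(c,d,im):
    H=hsv(im); X=cloud(c,d)
    m=(H[...,0]>105)&(H[...,0]<128)&(H[...,1]>150)&(X[...,0]>.4)&(X[...,0]<.62)&(X[...,1]>-.1)&(X[...,1]<.27)&(d>0)
    top=m&(np.abs(X[...,2]-.088)<.004)
    P=onplane(c,np.argwhere(top)[:,::-1],.088)[:,:2].astype(np.float32)
    rc=cv2.minAreaRect(P*1000); print("plate",np.round(rc[0],1),np.round(rc[1],1),round(rc[2],2),"z",np.median(X[top][:,2]))
    # rim circles: holes in top mask
    cs,hi=cv2.findContours(cv2.morphologyEx(top.astype(np.uint8),cv2.MORPH_CLOSE,np.ones((2,2))),cv2.RETR_CCOMP,cv2.CHAIN_APPROX_NONE)
    for q,h in zip(cs,hi[0]):
        if h[3]>=0 and cv2.contourArea(q)>200:
            p=onplane(c,q[:,0],.088)[:,:2]
            A=np.c_[2*p,np.ones(len(p))]; s=np.linalg.lstsq(A,(p**2).sum(1),rcond=None)[0]
            print("  rim",np.round(s[:2],4),"R",round(np.sqrt(s[2]+s[0]**2+s[1]**2)*1000,1))
def caps(c,d,im):
    H=hsv(im); X=cloud(c,d); out=[]
    m=((np.abs(X[...,2]-.095)<.005)&(d>0)&(H[...,1]<60)&(H[...,2]>80)&(X[...,0]<.75)).astype(np.uint8)
    k,l,s,ce=cv2.connectedComponentsWithStats(m)
    for i in range(1,k):
        if s[i,4]>150:
            q,_=cv2.findContours((l==i).astype(np.uint8),cv2.RETR_EXTERNAL,cv2.CHAIN_APPROX_NONE)
            p=onplane(c,max(q,key=len)[:,0],.095)[:,:2]
            (x,y),R=cv2.minEnclosingCircle((p*1000).astype(np.float32))
            A=np.c_[2*p,np.ones(len(p))]; f=np.linalg.lstsq(A,(p**2).sum(1),rcond=None)[0]
            out.append((f[0],f[1])); print("  cap n",s[i,4],"px",np.round(ce[i]),"fit",np.round(f[:2],4),round(np.sqrt(f[2]+f[0]**2+f[1]**2)*1000,1),"enc",round(x,1),round(y,1),round(R,1),"z",np.round(np.median(X[l==i][:,2]),4))
    return out
E
python3 - <<'E'
from h import *
print(r.tip_extent)
im,d,c=load("c1"); nests(c,d,im); caps(c,d,im)
for yaw in (np.pi,-np.pi): print(r.solve_ik([0.46,0.03,0.40],down(yaw)))
r.reach([0.46,0.03,0.40],down(np.pi)); st()
im,d,c=snap("wrist","c2"); nests(c,d,im)
for p in ([.54,.395,.09],[.402,.367,.09],[.508,.159,.14]): print(p,r.solve_ik(p,down(np.pi)))
r.reach([0.46,0.27,0.36],down(np.pi)); st()
im,d,c=snap("wrist","c3"); caps(c,d,im);nests(c,d,im)
E
```

```text
0.025
plate [510.6  82.9] [ 84.6 237.7] 2.14 z 0.08800400898868893
  rim [0.5141 0.0063] R 34.5
  rim [0.5114 0.0819] R 34.7
  rim [0.5085 0.1576] R 34.8
[-1.01377977e-01  1.46288406e-01  1.39477170e+00 -4.44089210e-16
  1.60053255e+00  3.04021468e+00]
[-1.01377977e-01  1.46288406e-01  1.39477170e+00 -4.44089210e-16
  1.60053255e+00  3.04021468e+00]
t 3.66 p [0.46   0.03   0.3999] F [-0.2 -0.5  0.3] w 0.0854
plate [509.9  82.6] [ 84.7 237.6] 2.05 z 0.08791048673941626
  rim [0.5061 0.1591] R 34.6
  rim [0.509  0.0835] R 34.6
  rim [0.5121 0.0077] R 34.8
[0.54, 0.395, 0.09] [ 5.17101755e-01  7.55301972e-01  1.28414871e+00 -4.44089210e-16
  1.10214197e+00 -2.62449090e+00]
[0.402, 0.367, 0.09] [ 5.99094384e-01  5.63579817e-01  1.67774236e+00 -4.44089210e-16
  9.00270476e-01 -2.54249827e+00]
[0.508, 0.159, 0.14] [ 1.59308088e-01  4.76966803e-01  1.66420671e+00 -4.44089210e-16
  1.00041914e+00 -2.98228457e+00]
t 8.47 p [0.46   0.2699 0.36  ] F [-0.2 -0.7 -0.2] w 0.0853
  cap n 1675 px [360. 232.] fit [0.4039 0.3681] 31.8 enc 403.9 367.9 32.8 z 0.0947
  cap n 1609 px [257. 250.] fit [0.5425 0.3941] 32.1 enc 542.5 393.8 33.2 z 0.0948
plate [507.9 146.7] [ 84.9 108.3] 2.05 z 0.08798040735722001
  rim [0.5064 0.1603] R 34.5
```

View pics/c3.png

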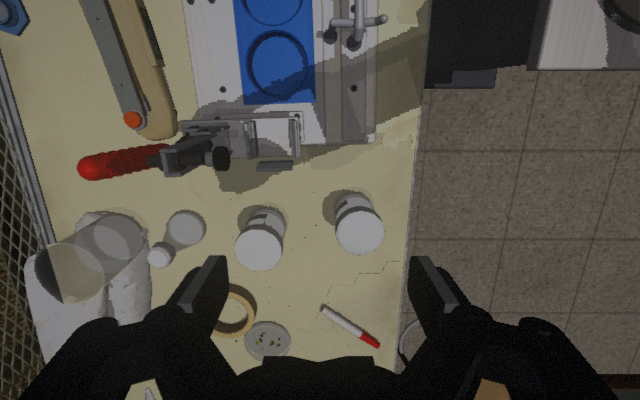

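```bash
cat >> h.py <<'E'
O=np.array([.5102,.0827]); YS=.0372
def W(x,y,z): # shaker mm -> world m
    c,s=np.cos(YS),np.sin(YS); return np.array([O[0]+(c*x-s*y)/1000,O[1]+(s*x+c*y)/1000,z/1000])
def pick(xy,q):
    r.move_straight([xy[0],xy[1],.19],q,speed=.25)
    r.move_straight([xy[0],xy[1],.085],speed=.12,max_force=12) and print("STOP descending")
    command_gripper(.055,40); s=st()
    r.move_straight([xy[0],xy[1],.30],speed=.2); st()
def place(ny,q,side):
    w=W(-85,side*210,300); r.move_straight(w,q,speed=.3)
    r.move_straight(W(-85,ny,300),speed=.3)
    r.move_straight(W(0,ny,270),speed=.2)
    print("stop",r.move_straight(W(0,ny,165),speed=.15,max_force=10)); st()
    print("stop",r.move_straight(W(0,ny,143.5),speed=.06,max_force=10)); st()
E
python3 - <<'E'
from h import *
q=down(np.pi+YS)
for p in (W(-85,210,300),W(-85,76,300),W(0,76,300),W(0,76,143)): print(r.solve_ik(p,q) is not None)
command_gripper(.085)
pick([.5437,.3933],q)
snap("wrist","d1"); snap("side","d1s")
E
```

```text
True
True
True
True
t 11.13 p [0.5441 0.3936 0.0863] F [-2.8 -0.4  6.1] w 0.066
t 12.36 p [0.5433 0.3931 0.2984] F [-0.3 -0.2 -1.6] w 0.0659
```

View pics/d1.png

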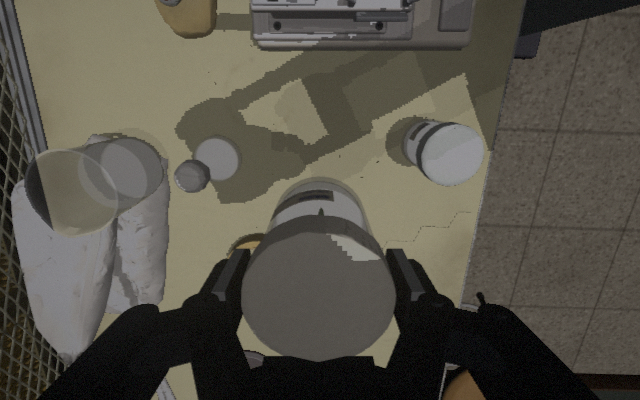

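View pics/d1s.png

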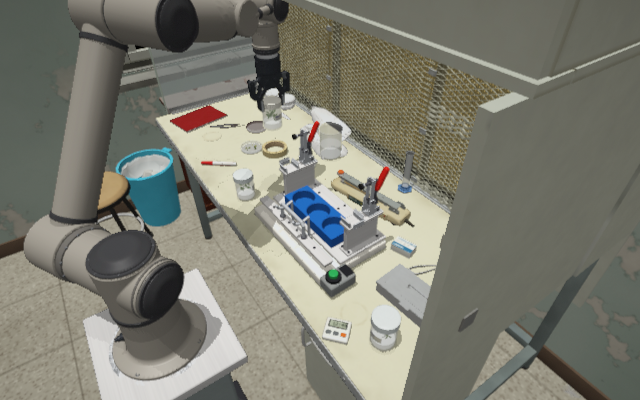

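```bash
cat >> h.py <<'E'
def held(name):
    im,d,c=load(name); X=cloud(c,d); s=r.read_state(); zt=s["eef_pos"][2]+.009
    m=((np.abs(X[...,2]-zt)<.006)&(d>0)); m[:, :230]=0; m[:,410:]=0
    q,_=cv2.findContours(m.astype(np.uint8),cv2.RETR_EXTERNAL,cv2.CHAIN_APPROX_NONE); q=max(q,key=cv2.contourArea)[:,0]
    p=onplane(c,q,np.median(X[m][:,2]))[:,:2]; (x,y),R=cv2.minEnclosingCircle((p*1000).astype(np.float32))
    print("held cap enc centre-TCP",np.round(np.array([x,y])-s["eef_pos"][:2]*1000,2),"R",round(R,1),"z-tcp",np.median(X[m][:,2])-s["eef_pos"][2])
E
python3 - <<'E'
from h import *
held("d1")
q=down(np.pi+YS)
place(76,q,1)
snap("wrist","d2"); snap("side","d2s")
E
```

```text
held cap enc centre-TCP [-1.06 -0.48] R 38.4 z-tcp 0.008652411694830497
stop False
t 15.2 p [0.5074 0.1589 0.166 ] F [-0.3 -0.  -1.8] w 0.066
stop True
t 15.59 p [0.5066 0.1587 0.1438] F [-2.  -0.6  5.1] w 0.0653
```

View pics/d2.png

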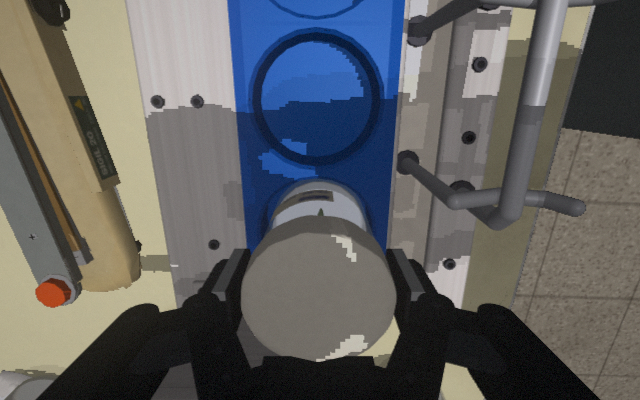

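View pics/d2s.png

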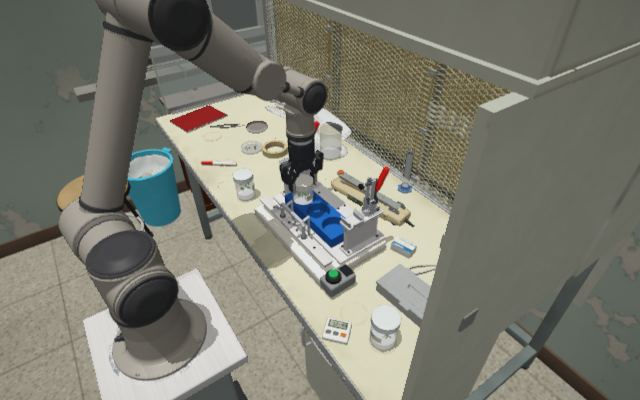

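```bash
cat >> h.py <<'E'
def letgo(ny):
    command_gripper(.085); st()
    r.move_straight(W(0,ny,270),speed=.2); r.move_straight(W(-60,ny,300),speed=.3)
def seated(c,d,im):
    X=cloud(c,d)
    for i,y in enumerate((-76,0,76)):
        w=W(0,y,153); m=(np.abs(X[...,2]-.153)<.006)&(np.hypot(X[...,0]-w[0],X[...,1]-w[1])<.036)&(d>0)
        if m.sum()>150: 
            uv=np.argwhere(m)[:,::-1]; p=onplane(c,uv,.153)[:,:2]; print(" nest",i+1,m.sum(),"c",np.round(np.median(p,0)-w[:2],4),"z",np.round(np.percentile(X[m][:,2],[5,50,95]),4))
E
python3 - <<'E'
from h import *
q=down(np.pi+YS)
letgo(76)
r.move_straight(W(-85,180,320),speed=.3)
im,d,c=snap("wrist","e1"); seated(c,d,im); 
xy=caps(c,d,im)
E
```

```text
t 16.02 p [0.5065 0.1586 0.1433] F [-0.7  0.8 -0.3] w 0.0847
 nest 3 5127 c [-0.0029  0.0012] z [0.1512 0.1529 0.1542]
  cap n 1963 px [326. 255.] fit [0.4036 0.3679] 31.9 enc 403.7 367.7 32.7 z 0.0947
```

View pics/e1.png

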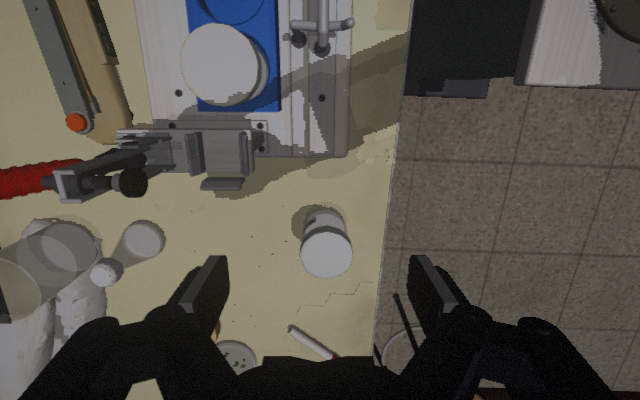

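Run:
```python
from h import *
q=down(np.pi+YS)
pick([.4048,.3671],q)
snap("wrist","f1"); held("f1")
place(0,q,1)
snap("wrist","f2")
```

```text
t 19.92 p [0.4051 0.3675 0.0861] F [-1.1 -0.6  6.2] w 0.0659
t 21.14 p [0.4044 0.3668 0.2987] F [-0.3 -0.7 -2.1] w 0.066
held cap enc centre-TCP [-0.96 -0.44] R 38.6 z-tcp 0.00917466472589018Traceback (most recent call last):
  File "<stdin>", line 5, in <module>
  File "h.py", line 67, in place
    r.move_straight(W(-85,ny,300),speed=.3)
    ~~~~~~~~~~~~~~~^^^^^^^^^^^^^^^^^^^^^^^^
workcell.PlanningError: the arm cannot follow that straight line within its joint ranges
```

Run:
```python
from h import *
st()
q=down(np.pi-.15)
r.move_straight(W(-85,150,300),q,speed=.2)
place(0,q,0.7)
snap("wrist","f2")
```

```text
t 21.6 p [0.4176 0.2885 0.2995] F [-0.3  0.  -1.5] w 0.0661
stop True
t 24.18 p [0.5095 0.0822 0.1703] F [ 4.4 -2.2 -3.8] w 0.0657
stop True
t 24.65 p [0.5097 0.0825 0.1437] F [-2.1 -1.7  5.3] w 0.066
```

View pics/f2.png

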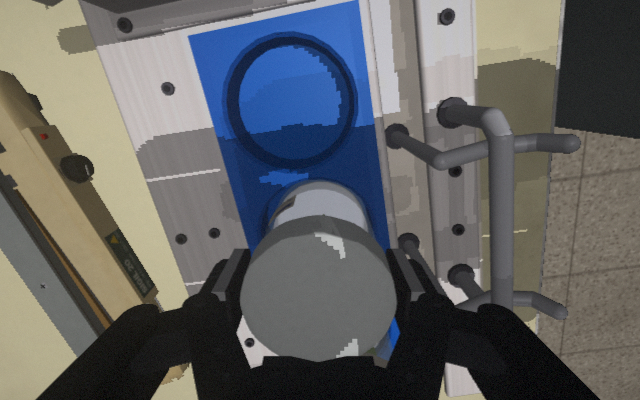

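Run:
```python
from h import *
letgo(0)
r.reach([.42,-.20,.36],down(0)); st()
im,d,c=snap("wrist","g1"); seated(c,d,im); caps(c,d,im); nests(c,d,im)
```

```text
t 25.03 p [0.5103 0.0824 0.1436] F [-0.  -0.4 -0.2] w 0.0849
t 28.23 p [ 0.4202 -0.1998  0.3596] F [-0.9 -0.3  0. ] w 0.0848
  cap n 1678 px [325. 236.] fit [ 0.43   -0.3047] 32.0 enc 429.8 -304.7 32.9 z 0.0948
plate [514.  -32.1] [86.1 12.4] 0.09 z 0.08801218650616963
```

View pics/g1.png

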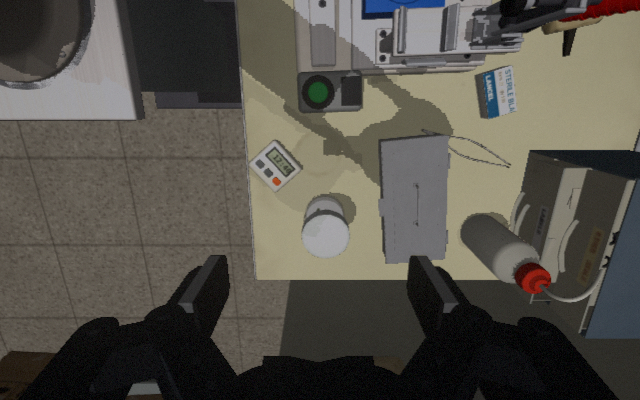

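Run:
```python
from h import *
q=down(YS)
print(all(r.solve_ik(p,q) is not None for p in (W(-85,-210,300),W(-85,-76,300),W(0,-76,143))))
pick([.4288,-.3039],q)
snap("wrist","g2"); held("g2")
place(-76,q,-1)
snap("wrist","g3")
```

```text
True
t 30.57 p [ 0.4293 -0.3043  0.0861] F [-0.4  0.2  6. ] w 0.0655
t 31.79 p [ 0.4284 -0.3035  0.2988] F [ 0.  -0.2 -2.6] w 0.0656
held cap enc centre-TCP [ 0.37 -1.14] R 38.4 z-tcp 0.009060175525886394
stop False
t 34.62 p [0.5135 0.0066 0.1661] F [-0.   0.6 -0.7] w 0.0658
stop True
t 35.02 p [0.5136 0.0068 0.1437] F [ 0.5 -1.   4.8] w 0.0657
```

View pics/g3.png

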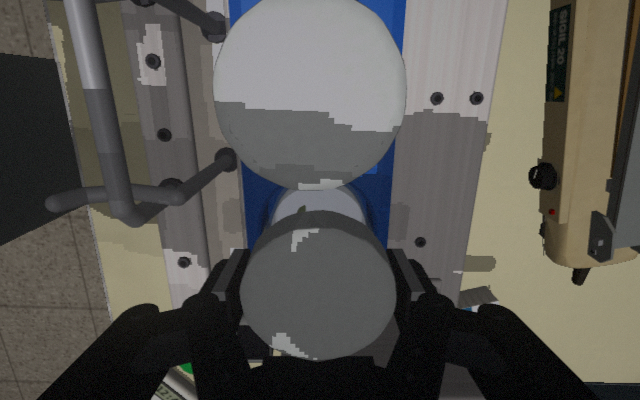

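Run:
```python
from h import *
letgo(-76)
r.move_straight(W(-60,0,330),down(YS),speed=.3)
r.move_straight(W(-60,60,380),down(YS),speed=.3); st()
im,d,c=snap("wrist","h1"); seated(c,d,im); caps(c,d,im)
X=cloud(c,d); C,S=np.cos(YS),np.sin(YS)
Y=(X[...,:2]-O)@np.array([[C,-S],[S,C]])*1000
Z=X[...,2]*1000
m=(d>0)&(Y[...,0]<-70)&(Y[...,0]>-115)&(abs(Y[...,1])<60)&(Z>115)&(Z<140)
for y in range(-60,60,10):
    k=m&(Y[...,1]>=y)&(Y[...,1]<y+10)
    if k.sum(): print(y,k.sum(),np.round(np.median(Y[k],0),1),np.round(np.percentile(Z[k],90),1))
```

```text
t 35.4 p [0.513  0.0068 0.1432] F [-0.1 -1.  -0.4] w 0.0852
t 37.39 p [0.4483 0.1402 0.3792] F [ 0.1 -1.   0.1] w 0.0854
 nest 1 1900 c [0.0002 0.0055] z [0.1507 0.1529 0.1541]
 nest 2 2263 c [-0.0034  0.004 ] z [0.151  0.1529 0.1542]
 nest 3 2716 c [-0.003   0.0035] z [0.1511 0.1529 0.1542]
-60 21 [-89.  -54.6] 127.3
-50 148 [-92.  -42.7] 134.3
-40 137 [-91.6 -38.2] 131.2
-30 56 [-89.7 -25.2] 130.9
-20 56 [-89.4 -14.9] 130.4
-10 54 [-89.9  -4.7] 130.6
0 63 [-89.8   5.1] 130.4
10 58 [-90.   15.3] 130.5
20 64 [-89.7  25.3] 130.6
30 88 [-90.1  37.1] 130.5
40 241 [-92.3  43.9] 133.9
50 71 [-89.9  54.4] 127.3
```

View pics/h1.png

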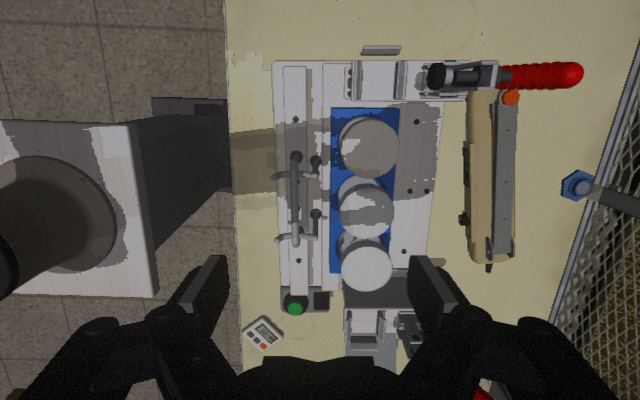

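Run:
```python
from h import *
q=down(YS)
for p in (W(-90,0,131),W(-130,0,158),W(-130,0,270),W(0,0,270),W(0,0,224)): print(r.solve_ik(p,q) is not None)
command_gripper(.03)
r.move_straight(W(-90,0,200),q,speed=.3)
print("stop",r.move_straight(W(-90,0,131),speed=.1,max_force=8)); st()
command_gripper(0.0,70); st()
snap("wrist","i1")
r.move_straight(W(-90,0,158.5),speed=.06); st()
snap("wrist","i2"); snap("side","i2s")
```

```text
True
True
True
True
True
stop False
t 39.65 p [0.4208 0.0795 0.1316] F [-0.4  0.3  0.2] w 0.0299
t 39.98 p [0.4208 0.0794 0.1317] F [-0.6  0.1  6. ] w 0.0079
t 40.64 p [0.42   0.0793 0.1583] F [-0.2  0.5 -6. ] w 0.0076
```

View pics/i2.png

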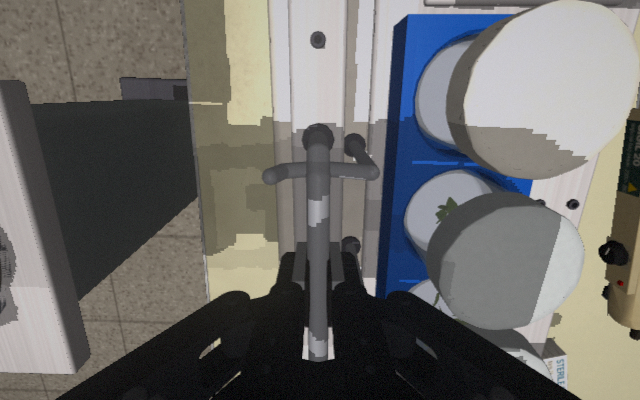

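View pics/i2s.png

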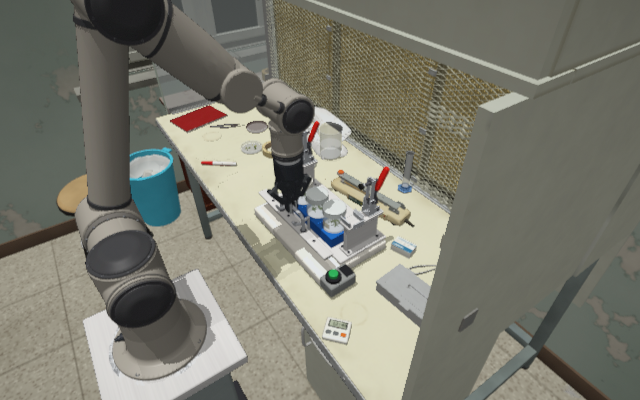

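Run:
```python
from h import *
print(r.move_straight(W(-132,0,158.5),speed=.06,max_force=10)); st()
r.move_straight(W(-132,0,272),speed=.12); st()
im,d,c=snap("wrist","j1"); snap("side","j1s"); snap("scene","j1c")
```

```text
False
t 41.59 p [0.3788 0.0778 0.1587] F [ 0.5  0.6 -4.2] w 0.0074
t 42.68 p [0.3779 0.0778 0.2713] F [ 0.2  0.7 -5. ] w 0.0076
```

View pics/j1.png

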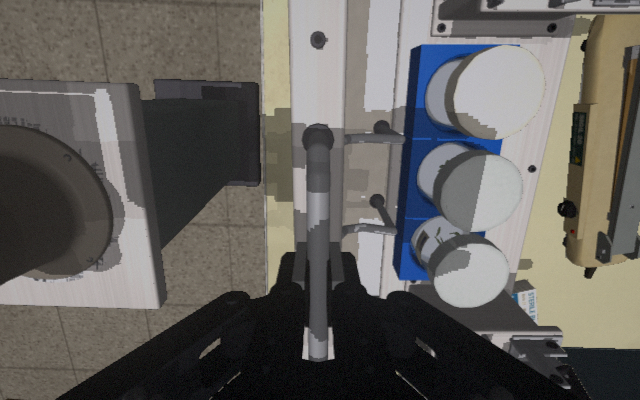

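View pics/j1s.png

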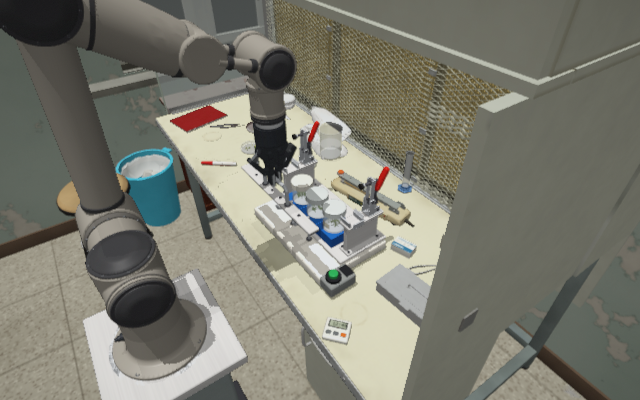

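Run:
```python
from h import *
print(r.move_straight(W(0,0,272),speed=.12,max_force=12)); st()
snap("side","k0s"); snap("scene","k0c")
print(r.move_straight(W(0,0,236),speed=.05,max_force=8)); st()
snap("wrist","k1"); snap("side","k1s")
```

```text
False
t 44.08 p [0.5097 0.0827 0.2719] F [ 0.2 -0.5 -4.7] w 0.0078
False
t 45.05 p [0.5104 0.0827 0.2362] F [ 1.4 -0.2 -4.3] w 0.0076
```

View pics/k1.png

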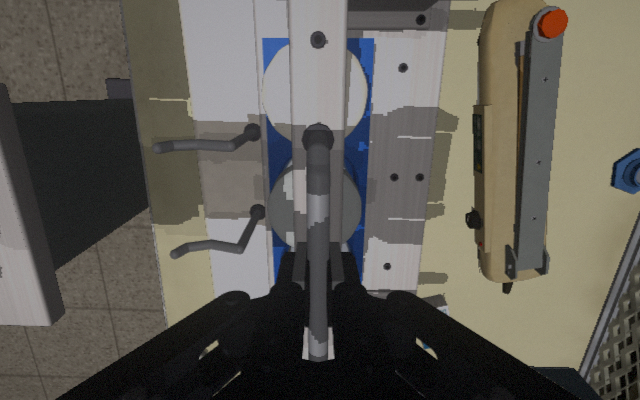

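View pics/k1s.png

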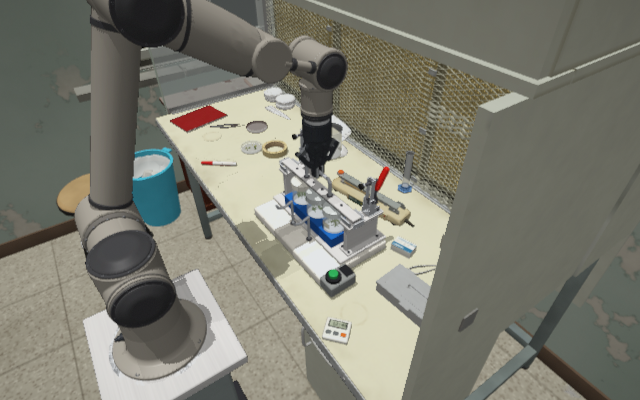

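Run:
```python
from h import *
print(r.move_straight(W(0,0,222),speed=.03,max_force=8)); st()
```

```text
True
t 45.56 p [0.5102 0.0827 0.2251] F [-0.  -0.4  4.6] w 0.0078
```

```bash
cat >> h.py <<'E'
def sh(c,d):
    X=cloud(c,d); C,S=np.cos(YS),np.sin(YS)
    return np.dstack([(X[...,:2]-O)@np.array([[C,-S],[S,C]])*1000,X[...,2]*1000])
def barz(c,d):
    Y=sh(c,d)
    for y in range(-170,170,20):
        k=(d>0)&(abs(Y[...,0])<12)&(Y[...,1]>=y)&(Y[...,1]<y+20)&(Y[...,2]>145)&(Y[...,2]<185)
        if k.sum()>20: print(y,k.sum(),"z",np.round(np.percentile(Y[...,2][k],[10,50,90]),1))
    k=(d>0)&(abs(Y[...,2]-166.5)<4)&(abs(Y[...,0])<25)&(abs(Y[...,1])<120); print("bar x range",np.round(np.percentile(Y[...,0][k],[1,50,99]),1))
E
python3 - <<'E'
from h import *
command_gripper(.03); st()
r.move_straight(W(0,0,300),speed=.15)
r.move_straight(W(-30,60,400),speed=.3)
im,d,c=snap("wrist","l1"); barz(c,d); snap("side","l1s")
E
```

```text
t 45.9 p [0.5095 0.0827 0.2239] F [ 0.  -0.4  0.4] w 0.0304
-170 203 z [165.8 166.6 167.4]
-150 219 z [165.7 166.6 167.4]
-130 216 z [165.7 166.7 167.5]
-110 195 z [165.8 166.8 169.3]
-90 110 z [165.8 166.8 167.5]
-70 104 z [166.1 167.4 176.9]
-50 136 z [165.7 166.7 167.8]
-30 149 z [165.6 166.5 167.9]
-10 155 z [165.6 166.7 167.6]
10 164 z [165.7 166.7 168. ]
30 175 z [165.6 166.5 167.7]
50 334 z [165.7 167.2 171.4]
70 381 z [165.7 166.5 167.5]
90 389 z [165.7 166.6 168.3]
110 425 z [165.5 166.5 167.5]
130 446 z [165.6 166.5 167.6]
150 458 z [165.5 166.5 167.5]
bar x range [-15.3  -5.   14. ]
```

View pics/l1.png

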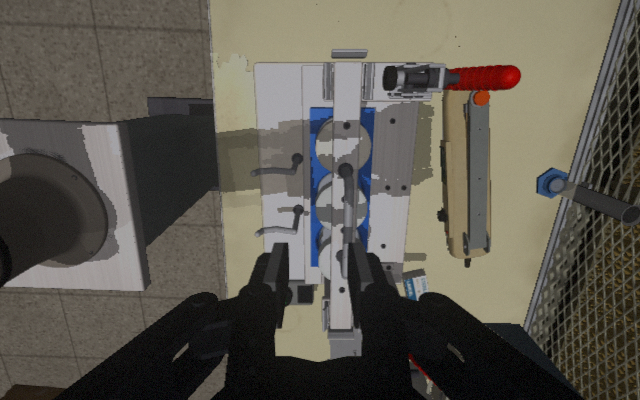

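View pics/l1s.png

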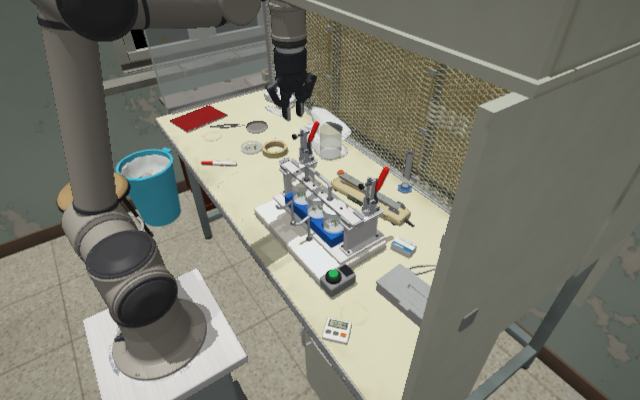

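```bash
cat >> h.py <<'E'
PTS=[(95,252),(106,249),(116,245),(125,240),(132,235),(137,230),(140,223),(142,213),(142,193)]
def red(c,d,im,sy):
    H=hsv(im); Y=sh(c,d)
    m=((H[...,0]<6)|(H[...,0]>174))&(H[...,1]>150)&(d>0)&(abs(Y[...,1]-sy)<40)&(Y[...,0]>50)&(Y[...,0]<230)&(Y[...,2]>120)
    if m.sum()<20: print("no red"); return
    P=Y[m]; print("red n",m.sum(),"min",np.round(P.min(0),1),"max",np.round(P.max(0),1))
    for x in range(70,180,10):
        k=P[(P[:,0]>=x)&(P[:,0]<x+10)]
        if len(k)>8: print("  x",x,len(k),"y mid",np.round((k[:,1].min()+k[:,1].max())/2,1),"z90",np.round(np.percentile(k[:,2],90),1))
E
python3 - <<'E'
from h import *
im,d,c=load("l1"); red(c,d,im,150)
q=down(YS+np.pi/2)
for sy in (150,-150):
  for x,z in PTS+[(95,380)]:
    s=r.solve_ik(W(x,sy,z+5),q); 
    if s is None: print("no ik",sy,x,z)
  print(s)
E
```

```text
red n 1485 min [ 77.6 141.2 230.5] max [113.2 158.9 282.6]
  x 70 37 y mid 149.7 z90 239.9
  x 80 436 y mid 150.5 z90 258.2
  x 90 614 y mid 150.0 z90 275.1
  x 100 371 y mid 150.0 z90 280.8
  x 110 27 y mid 150.3 z90 279.8
[ 2.56342057e-01  5.34092896e-01  8.75847833e-01 -4.44089210e-16
  1.73165192e+00 -1.35165427e+00]
[-2.28617406e-01  4.64616582e-01  9.89361013e-01 -4.44089210e-16
  1.68761506e+00 -1.83661373e+00]
```

Run:
```python
from h import *
q=down(YS+np.pi/2)
r.reach(W(85,150,385),q); st()
command_gripper(.05)
r.move_straight(W(95,150,340),q,speed=.2)
print(r.move_straight(W(95,150,257),speed=.08,max_force=8)); st()
command_gripper(.0,35); st()
snap("wrist","m1"); snap("scene","m1c")
```

```text
t 48.51 p [0.5896 0.2353 0.3847] F [-1.1 -0.1  1. ] w 0.03
False
t 50.41 p [0.5998 0.2362 0.2577] F [0.6 0.  0.1] w 0.0502
t 50.8 p [0.5997 0.2369 0.2576] F [0.9 3.7 2.5] w 0.0159
```

View pics/m1.png

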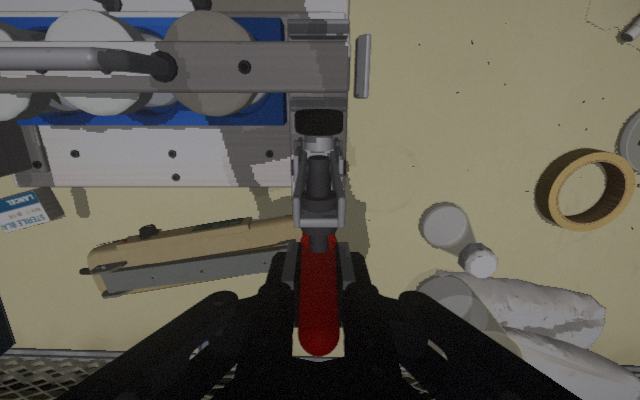

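View pics/m1c.png

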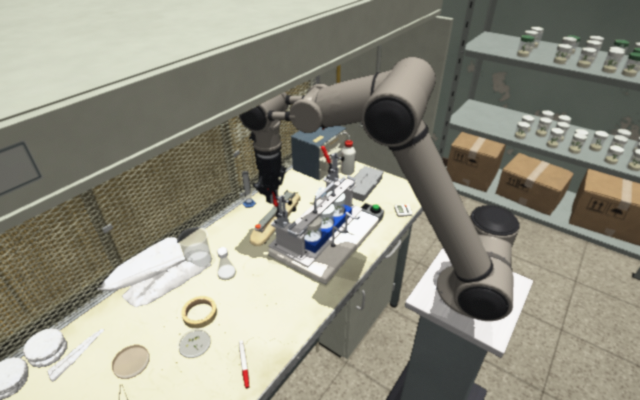

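Run:
```python
from h import *
for x,z in PTS[1:]:
    t=r.move_straight(W(x,150,z+5),speed=.05,max_force=30); s=st()
    if t: print("STOP at",x,z); break
snap("wrist","m2"); snap("scene","m2c")
```

```text
t 51.27 p [0.6104 0.2373 0.2542] F [-0.5  6.3  3.5] w 0.016
t 51.64 p [0.6203 0.2376 0.2501] F [-1.5  5.2  2.9] w 0.016
t 52.0 p [0.6294 0.2379 0.2451] F [-0.2  4.8  3.6] w 0.0163
t 52.33 p [0.6365 0.2382 0.2401] F [-0.3  4.6  2.4] w 0.0161
t 52.62 p [0.6416 0.2383 0.2354] F [-0.1  5.1  4.3] w 0.016
t 52.92 p [0.6456 0.2385 0.229 ] F [2.9 6.5 5. ] w 0.0162
t 53.27 p [0.6481 0.2386 0.219 ] F [6.2 6.2 2.4] w 0.0161
t 53.82 p [0.6472 0.2386 0.198 ] F [2.5 5.8 1.3] w 0.0161
```

View pics/m2.png

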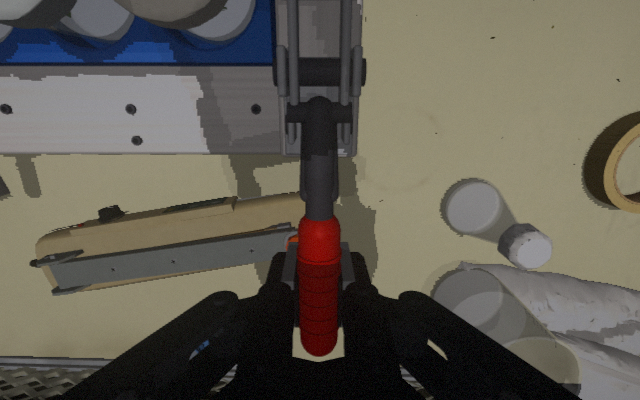

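Run:
```python
from h import *
print(r.move_straight(W(142,150,192),speed=.03,max_force=15)); st()
r.hold(.2)
command_gripper(.045); st()
r.move_straight(W(142,150,300),speed=.2)
im,d,c=snap("wrist","m3"); red(c,d,im,150)
snap("side","m3s")
```

```text
False
t 54.27 p [0.6464 0.2385 0.1913] F [ 0.4  5.6 -0.2] w 0.0161
t 54.86 p [0.6466 0.2374 0.1919] F [ 0.2 -0.6 -0. ] w 0.0451
red n 1960 min [106.8 111.7 188.8] max [170.2 188.  367.6]
  x 100 99 y mid 150.1 z90 204.5
  x 110 299 y mid 150.1 z90 205.6
  x 120 527 y mid 149.9 z90 362.3
  x 130 384 y mid 155.5 z90 356.5
  x 140 267 y mid 148.7 z90 201.5
  x 150 209 y mid 150.3 z90 200.0
  x 160 173 y mid 150.2 z90 198.4
```

View pics/m3.png

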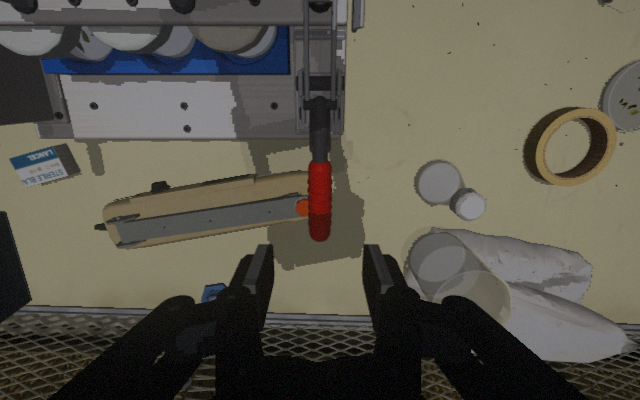

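Run:
```python
from h import *
q=down(YS+np.pi/2)
r.move_straight(W(85,150,385),speed=.25)
r.move_straight(W(85,-150,385),speed=.3); st()
im,d,c=snap("wrist","n0"); red(c,d,im,-150)
r.move_straight(W(95,-150,340),q,speed=.2)
print(r.move_straight(W(95,-150,257),speed=.08,max_force=8)); st()
command_gripper(.0,35); st()
snap("wrist","n1")
```

```text
t 57.36 p [ 0.6007 -0.0629  0.3846] F [0.6 0.9 0.6] w 0.0452
red n 1213 min [  64.6 -189.1  228.6] max [ 111.9 -111.   453.2]
  x 70 152 y mid -150.1 z90 444.1
  x 80 319 y mid -135.8 z90 258.1
  x 90 365 y mid -156.8 z90 274.3
  x 100 241 y mid -149.5 z90 280.8
  x 110 21 y mid -149.1 z90 279.8
False
t 58.98 p [ 0.611  -0.0637  0.2577] F [ 0.9 -0.5  0.8] w 0.0451
t 59.33 p [ 0.6109 -0.0628  0.2576] F [0.7 3.3 2.8] w 0.0161
```

View pics/n1.png

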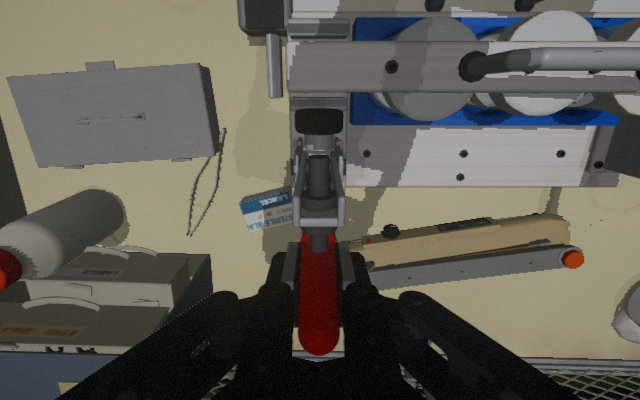

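Run:
```python
from h import *
for x,z in PTS[1:]:
    t=r.move_straight(W(x,-150,z+5),speed=.05,max_force=30); s=st()
    if t: print("STOP at",x,z); break
else:
    print(r.move_straight(W(142,-150,192),speed=.03,max_force=15)); st()
    r.hold(.2)
    command_gripper(.045); st()
    r.move_straight(W(142,-150,300),speed=.2)
    im,d,c=snap("wrist","n3"); red(c,d,im,-150)
    r.move_straight(W(60,-150,385),speed=.25)
    r.reach(W(-60,30,400),down(YS)); st()
    im,d,c=snap("wrist","n4"); barz(c,d); red(c,d,im,150)
    snap("side","n4s"); snap("scene","n4c")
```

```text
t 59.76 p [ 0.6217 -0.0625  0.2542] F [-0.1  4.1  3.9] w 0.016
t 60.12 p [ 0.6316 -0.0621  0.25  ] F [-0.4  5.9  2.4] w 0.0162
t 60.48 p [ 0.6406 -0.0618  0.245 ] F [-0.8  5.7  2.7] w 0.0162
t 60.81 p [ 0.6476 -0.0616  0.24  ] F [-0.2  5.6  3.7] w 0.0161
t 61.1 p [ 0.6529 -0.0615  0.2352] F [0.9 5.2 2.9] w 0.0158
t 61.4 p [ 0.6568 -0.0613  0.2289] F [3.8 5.4 5.1] w 0.016
t 61.75 p [ 0.6594 -0.0612  0.219 ] F [6.6 6.1 3.8] w 0.0161
t 62.3 p [ 0.6584 -0.0612  0.1981] F [3.3 4.6 1.8] w 0.0158
False
t 62.65 p [ 0.6575 -0.0612  0.1913] F [0.6 5.1 0.1] w 0.016
t 63.24 p [ 0.6577 -0.0624  0.192 ] F [0.2 0.2 0.3] w 0.0447
red n 1848 min [ 106.2 -189.2  190.7] max [ 170.5 -121.3  367.2]
  x 100 105 y mid -150.0 z90 204.7
  x 110 303 y mid -150.0 z90 205.3
  x 120 435 y mid -152.1 z90 360.6
  x 130 336 y mid -157.2 z90 354.8
  x 140 261 y mid -150.9 z90 201.5
  x 150 229 y mid -149.9 z90 200.1
  x 160 175 y mid -149.9 z90 198.3
t 66.27 p [0.4495 0.1103 0.3994] F [-0.7  0.   0.7] w 0.0448
-170 54 z [165.9 167.1 176.3]
-150 189 z [166.  168.7 180. ]
-130 89 z [165.8 166.6 167.5]
-110 82 z [165.6 166.7 167.5]
-90 94 z [165.8 166.5 167.4]
-70 142 z [166.  169.3 179.3]
-50 210 z [165.8 166.8 169.4]
-30 205 z [165.7 166.7 169.5]
-10 232 z [165.8 166.6 167.6]
10 229 z [165.7 166.8 169.5]
30 212 z [165.7 166.7 168. ]
50 340 z [165.8 167.1 171.5]
70 418 z [165.5 166.6 167.5]
90 426 z [165.7 166.8 168.4]
110 479 z [165.4 166.5 167.6]
130 361 z [165.5 166.7 171.5]
150 203 z [165.4 166.6 174. ]
bar x range [-15.5  -5.5  13.5]
red n 1243 min [106.2 141.3 190.9] max [171.  159.  206.8]
  x 100 87 y mid 149.6 z90 204.5
  x 110 213 y mid 149.8 z90 205.6
  x 120 209 y mid 149.8 z90 204.5
  x 130 192 y mid 150.1 z90 203.1
  x 140 205 y mid 150.1 z90 201.5
  x 150 189 y mid 150.0 z90 200.2
  x 160 146 y mid 149.7 z90 198.3
```

View pics/n4.png

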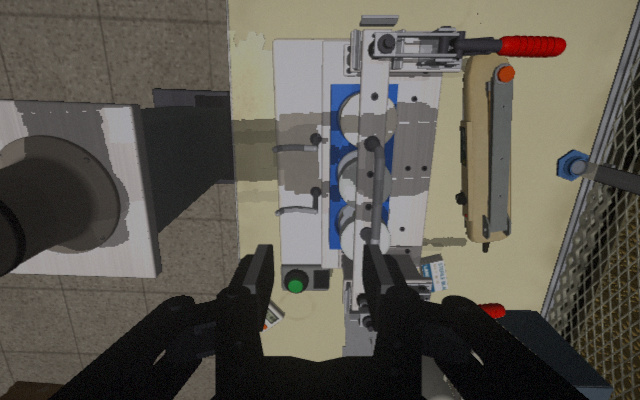

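View pics/n4s.png

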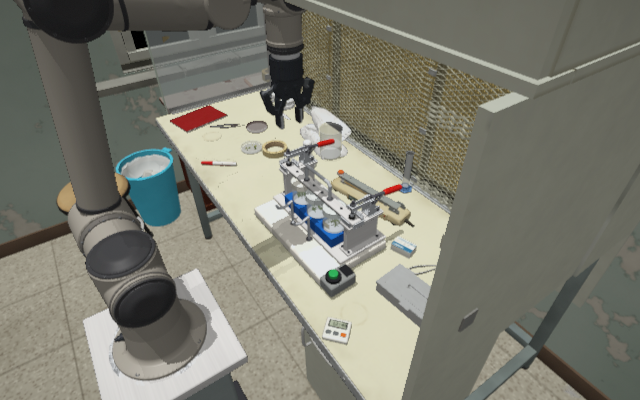

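Run:
```python
from h import *
command_gripper(0.0)
q=down(YS)
r.reach(W(-98,-200,200),q)
r.move_straight(W(-98,-200,105),speed=.15); st()
print(r.move_straight(W(-98,-200,84),speed=.02,max_force=15)); st()
r.hold(.3); s=st()
im,d,c=snap("wrist","o1"); snap("side","o1s")
```

```text
t 68.88 p [ 0.4204 -0.1208  0.1057] F [-0.6 -0.3  0.3] w 0.0001
True
t 69.74 p [ 0.4197 -0.1208  0.087 ] F [-1.6  0.2  8.8] w 0.0004
t 70.04 p [ 0.4197 -0.1208  0.087 ] F [-1.3  0.6  9.1] w -0.0001
```

View pics/o1.png

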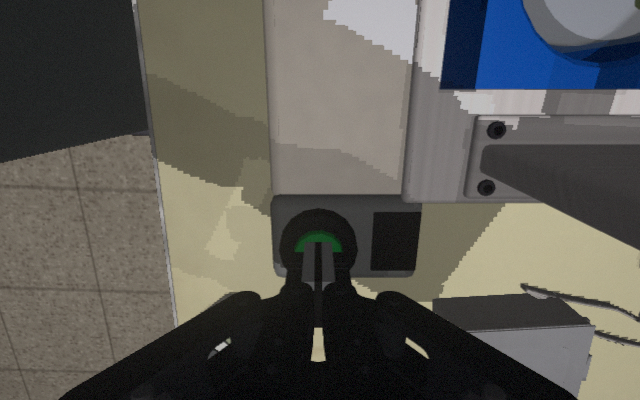

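View pics/o1s.png

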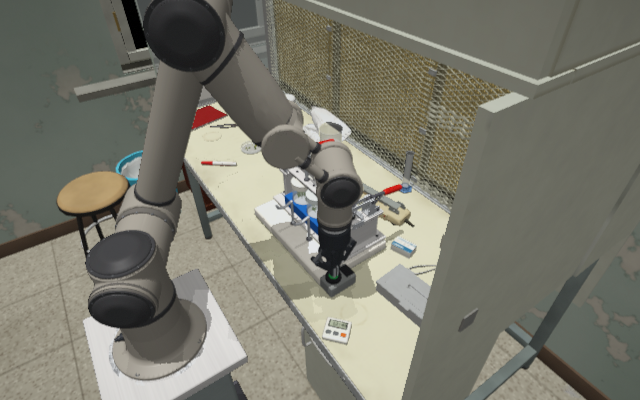

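Run:
```python
from h import *
print(r.move_straight(W(-98,-200,85),speed=.02,max_force=8)); st(); r.hold(.2)
r.move_straight(W(-98,-200,200),speed=.15); st()
r.reach(W(-60,30,400),down(YS)); st()
im,d,c=snap("wrist","p1"); barz(c,d); red(c,d,im,150); red(c,d,im,-150)
Y=sh(c,d); H=hsv(im); g=(H[...,0]>50)&(H[...,0]<80)&(H[...,1]>120)&(d>0)&(np.hypot(Y[...,0]+98,Y[...,1]+200)<20); print("btn z",np.percentile(Y[...,2][g],[20,50,80]))
snap("side","p1s"); snap("scene","p1c")
```

```text
False
t 70.39 p [ 0.4198 -0.1209  0.0867] F [-7.5  1.6 25.7] w -0.0004
t 71.51 p [ 0.4192 -0.1206  0.199 ] F [-0.1  0.8  0.1] w -0.0001
t 72.68 p [0.4491 0.1098 0.3987] F [-0.6 -1.   0.1] w 0.0002
-150 205 z [165.8 166.8 169.9]
-130 243 z [165.7 166.7 167.6]
-110 264 z [165.8 166.8 168.6]
-90 183 z [165.8 166.7 167.5]
-70 144 z [165.9 169.7 178.9]
-50 209 z [165.9 166.7 169. ]
-30 219 z [165.8 166.8 169.5]
-10 219 z [165.6 166.8 167.8]
10 233 z [165.8 166.9 169.1]
30 221 z [165.7 166.6 168. ]
50 346 z [166.  167.1 171.3]
70 417 z [165.8 166.6 167.6]
90 424 z [165.6 166.7 168.6]
110 467 z [165.5 166.6 167.5]
130 375 z [165.6 166.7 170.9]
150 205 z [165.2 166.5 174.1]
bar x range [-15.4  -4.3  13.7]
red n 1256 min [106.3 141.3 191.1] max [171.2 158.9 207.8]
  x 100 89 y mid 150.1 z90 204.7
  x 110 205 y mid 149.7 z90 205.9
  x 120 221 y mid 150.2 z90 204.5
  x 130 187 y mid 149.7 z90 202.9
  x 140 205 y mid 150.1 z90 201.4
  x 150 196 y mid 150.1 z90 200.2
  x 160 149 y mid 150.1 z90 198.3
red n 695 min [ 106.4 -158.2  186.4] max [ 171.8 -139.9  206.6]
  x 100 44 y mid -147.5 z90 205.0
[... 196 characters left out ...]
7.4 z90 198.2Traceback (most recent call last):
  File "<stdin>", line 6, in <module>
    return _quantile_unchecked(
        a, q, axis, out, overwrite_input, method, keepdims, weights)
    return _ureduce(a,
                    func=_quantile_ureduce_func,
    ...<5 lines>...
                    overwrite_input=overwrite_input,
                    method=method)
    r = func(a, **kwargs)
    result = _quantile(arr,
                       quantiles=q,
    ...<2 lines>...
                       out=out,
                       weights=wgt)
    slices_having_nans = np.isnan(arr[-1, ...])
                                  ~~~^^^^^^^^^
IndexError: index -1 is out of bounds for axis 0 with size 0
```

Run:
```python
from h import *
im,d,c=snap("side","p1s"); snap("scene","p1c")
Y=sh(c,d); H=hsv(im); g=(H[...,0]>50)&(H[...,0]<80)&(H[...,1]>120)&(d>0)&(np.hypot(Y[...,0]+98,Y[...,1]+200)<30); print("btn",g.sum(),"z",np.percentile(Y[...,2][g],[20,50,80]) if g.any() else 0)
im,d,c=load("b_side"); Y=sh(c,d); H=hsv(im); g=(H[...,0]>50)&(H[...,0]<80)&(H[...,1]>120)&(d>0)&(np.hypot(Y[...,0]+98,Y[...,1]+200)<30); print("btn before",np.percentile(Y[...,2][g],[20,50,80]))
```

```text
btn 84 z [61.51953171 65.1968358  66.61266453]
btn before [62.0146225  65.20309602 67.24563388]
```

View pics/p1s.png

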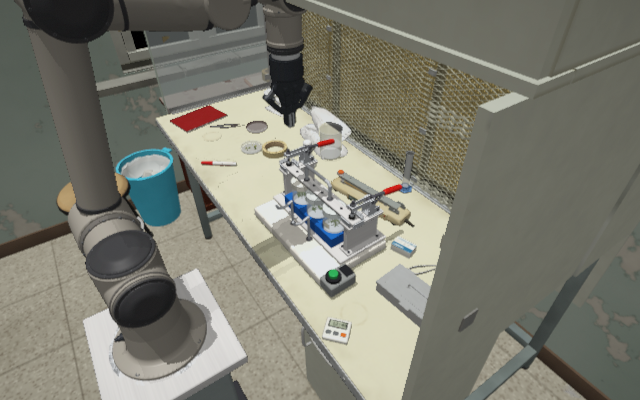

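View pics/p1c.png

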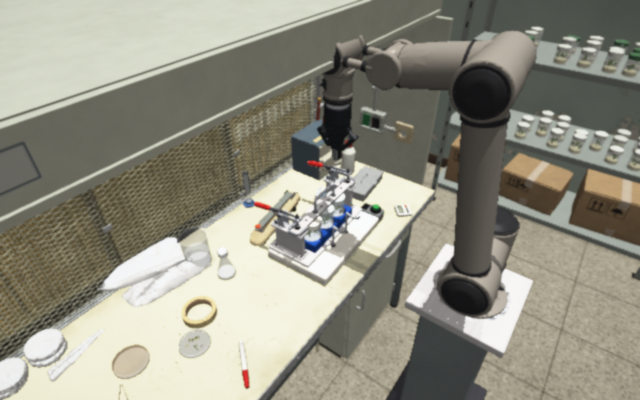

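View pics/p1.png

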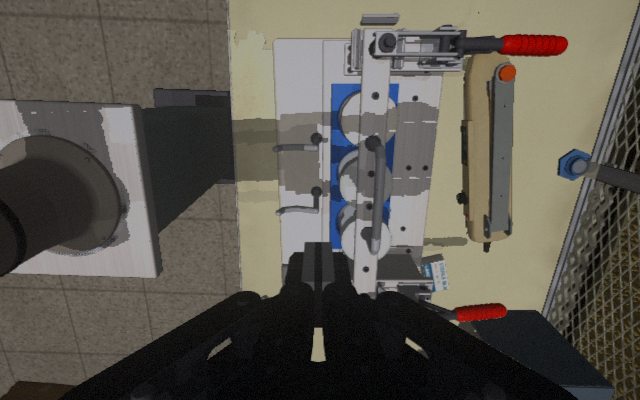

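Both red levers are down at (525,45) and (482,313), the bar lies level over three jars, and the button at (333,274) in the side view has come back up. The flask at (225,265) and the timer at (403,210) in the scene view have not moved. I am handing in.

Run:
```python
from h import *
r.hold(.3); st(); print(r.finish_job())
```

```text
t 73.13 p [0.4492 0.1102 0.3999] F [ 0.   0.1 -0.1] w -0.0001
the job is handed in; nothing more can be done
None
```

I loaded the shaker in the order asked and handed the job in at 73 s, with the robot clear of everything.

- **Jars:** all three were there and each stands in its own nest. The cap tops measured z 153 mm, which is fully down.
- **Hold-down bar:** I took it off its hooks and laid it in both seats. Its top read about 166.5 mm at both ends, also after clamping.
- **Clamps:** both levers went over centre to home. The grips slope down about 8° with their axis near z 193, matching the home figures given.
- **Start button:** I pressed it only after both clamps were locked. The fingertips reached z about 62 mm at 9 N, then 26 N on a short extra push; it sprang back to its original height.
- **Flask and timer:** both look unmoved in the last pictures; I did not measure them.

**What went wrong or disagreed:**
- The planner refused one straight line because of the last joint's range. I turned the tool slightly and carried on.
- The middle jar met light contact on its way into the nest, then seated normally.
- The last wrist view could not see the button because the gripper hid it, so I checked it with the side camera instead.

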